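Line the reagent bottles up by height on the bottle board

TASK

Stand the four capped bottles upright on the white bottle board, one in the middle of each of its four round pads, in order of height: the shortest on the pad at the end where the digital timer stands, then each next taller one, so that the tallest is on the pad farthest from the timer. Never tip a bottle over, and leave the timer, the tape roll and the weighing boat where they are.

Things in the scene. Friction and masses are not known exactly. Their poses are not given: they have to be found in the camera images.
- reagent_mid (a point): shortest bottle: squat translucent grey-white round bottle with a wide blue screw cap, 52 mm tall; body 38 mm in diameter, straight from the foot to about 28 mm up; cap 29 mm in diameter, from 37 mm up to the top; about 50 g. The point is its centre, 26 mm above its underside; z is its upward axis. Starts standing on the worktop
- dropper_mid (a point): second bottle: slim white dropper bottle with a narrow white cap, 76 mm tall; body 32 mm in diameter, straight from the foot to about 43 mm up; cap 20 mm in diameter, the top 19 mm; about 34 g. The point is its centre, 38 mm above its underside; z is its upward axis. Starts standing on the worktop
- buffer_mid (a point): third bottle: translucent grey-white round bottle with a paper label and a blue screw cap, 100 mm tall; body 55 mm in diameter, straight from the foot to about 62 mm up; cap 34 mm in diameter, the top 17 mm, fixed; about 160 g. The point is its centre, 50 mm above its underside; z is its upward axis. Starts standing on the worktop
- amber_mid (a point): tallest bottle: brown round bottle with a paper label and a black screw cap, 118 mm tall; body 60 mm in diameter, straight from the foot to about 76 mm up; cap 31 mm in diameter, the top 18 mm, fixed; about 210 g. The point is its centre, 59 mm above its underside; z is its upward axis. Starts standing on the worktop
- board: bottle board, fixed: flat white strip 76 mm (its x) by 400 mm (its y) and 10 mm high, lying on the worktop nearer to the robot than the bottles, its y axis along the row. Four flush mid-grey round pads 65 mm in diameter with a thin dark rim lie on its centre line at its y = -150, -50, +50 and +150 mm, surface 10 mm above the worktop. Origin: centre of its underside
- timer: small white digital timer with a display, 24 x 66 x 62 mm, standing upright on the worktop just beyond one end of the board (about 260 mm from the board's middle, in line with it), at either end: it marks the end where the shortest bottle goes. Loose. Origin: centre of its underside
- tape_roll: roll of tan tape, about 103 mm across and 25 mm high, lying flat beyond the other end of the board. Loose bystander. Origin: centre of its underside
- weigh_boat: white open weighing boat, 62 x 78 x 22 mm, on the worktop left of the bottles. Loose bystander. Origin: centre of its underside
Things that resemble listed ones, but are neither listed nor needed, are in the scene too. Leave any pink, purple or yellow look-alike of the part that bears dropper_mid alone.

How it is judged (in metres and radians):
At the end, for the whole second after the job is handed in: Each bottle stands still and upright (within 0.1 rad) on the board's surface, its centre within 15 mm of the middle of its own pad along and across the board, shortest on the pad at the timer's end, heights rising pad by pad to the tallest at the far end (x of reagent_mid in the frame of board between -0.015 and 0.015 m and z of reagent_mid in the frame of board between 0.031 and 0.041 m and angle between each of reagent_mid, dropper_mid, buffer_mid, amber_mid's own z axis and vertical below 0.1 rad and linear speed of each of reagent_blue_1, dropper_bottle, buffer_bottle, amber_bottle below 0.02 m/s and x of dropper_mid in the frame of board between -0.015 and 0.015 m and z of dropper_mid in the frame of board between 0.043 and 0.053 m and x of buffer_mid in the frame of board between -0.015 and 0.015 m and z of buffer_mid in the frame of board between 0.055 and 0.065 m and x of amber_mid in the frame of board between -0.015 and 0.015 m and z of amber_mid in the frame of board between 0.064 and 0.074 m and ((y of timer in the frame of board above 0 m and y of reagent_mid in the frame of board between 0.135 and 0.165 m and y of dropper_mid in the frame of board between 0.035 and 0.065 m and y of buffer_mid in the frame of board between -0.065 and -0.035 m and y of amber_mid in the frame of board between -0.165 and -0.135 m) or (y of timer in the frame of board below 0 m and y of reagent_mid in the frame of board between -0.165 and -0.135 m and y of dropper_mid in the frame of board between -0.065 and -0.035 m and y of buffer_mid in the frame of board between 0.035 and 0.065 m and y of amber_mid in the frame of board between 0.135 and 0.165 m))); the robot touches nothing.
It fails at once if a bottle is tipped by more than 0.6 rad (angle between any of reagent_mid, dropper_mid, buffer_mid, amber_mid's own z axis and vertical above 0.6 rad).
It fails at once if the timer, tape roll or weighing boat is moved by more than 25 mm (distance of any of timer, tape_roll, weigh_boat from where it was at the start of the episode above 0.025 m).
It also fails if it takes over 104 s, if anything falls off the work surface, if the arm or the gripper's body presses on something with over 40 N, if the wrist force passes 120 N, or if a joint passes its speed limit or range.

ROBOT

A 6-joint arm with a two-finger parallel gripper is mounted at the origin on a cart in front of the work surface, level with it; the furniture and walls round the work are solid. World frame = base frame: x ahead of the robot, y to its left, z up, the work surface at z = 0. Lengths are in mm, angles in rad, forces in N, time in s.
With the tool pointing down it reaches from about 300 to 775 mm from the base axis. Payload 14.6 kg.
Tool frame: the origin (TCP) lies at the very end of the fingers, on their centre line; the grasp point (between the pads) lies 19 mm behind it; z points along the fingers, y is the line along which they close (so a half turn about z gives the same grasp; the last joint's range is limited). The gripper opens to 94 mm and grips with 3 to 60 N. Pads are 16 mm wide; open, the fingers measure 119 mm over their backs; the gripper's body (75 mm by 177 mm) begins 78 mm behind the grasp point.
Start: joints at [-1.352, 0.3, 1.521, -0, 1.321, -0.067], TCP at [155.052, -527.682, 205.446] pointing down, gripper open.
Joint ranges: [-3.03, 3.03], [-0.79, 2.21], [0.23, 2.52], [-1.04, 4.18], [0, 3.07], [-2.55, 2.55]. Speed limits (rad/s): [2.22, 2.22, 2.57, 3.14, 3.14, 3.14].

INTERFACE

Orientations are given as [roll, pitch, yaw] about the fixed x, y, z axes, in that order (R = Rz(yaw) Ry(pitch) Rx(roll)).
In Python, from cell import manip, optics gives the robot as it stands.
- The arm moves only by the shell command python3 -m crank 'ROWS' [FORCE]. ROWS is JSON, a list of rows, each a list of 7 numbers: the opening in per cent of the stroke, from 0 (shut) to 100 (fully open), then the shift along the tool's x, y, z in mm, then the turn, a rotation vector about the tool's x, y, z in rad. A call has 1 to 10 rows; each row is the pose to reach, as a shift and turn from the pose commanded when the call began, along the tool's axes at that moment; what a row does not reach only later rows make up. A row lasts 1/10 s, in which the tool goes at most 50 mm and 8.59 degrees, less where a joint would pass 70% of its speed; a pose out of reach is approached as far as the arm can. A call with a gripper value outside its range is refused whole. The fingers move at their own pace and stop on an object; FORCE is the grip in N (left out, the last holds). Time passes only in rows, so rows that repeat a pose let the fingers close. It gives the time, the measured TCP pose, the force, the opening and the grip force at its end, in the units of the state.
- manip.read_state(): the state, without advancing time (a new reading comes with each control period).
- optics.camera(name): name is "side" or "top" or "wrist"; returns (picture, depth): 480x640x3 uint8, red, green, blue; 480x640 float32, mm along the optical axis (not along the pixel's ray), 0 where there is no reading.
- optics.calibration(name): a dict with "camera_matrix" (3x3 intrinsics, pixels), "R" (3x3) and "t" (3): a world point X has camera coordinates R X + t. Camera axes: x right, y down, z forward; pixel columns grow to the right and rows downward; lengths in mm; the calibration is good to about 2 mm. A picture is of the moment at which its call begins: read the wrist's pose just before it. calibration takes no time and is no camera call; for the wrist camera it gives the pose at the moment of the call.
- manip.sign_off(): hands the job in; it is judged then, once.
The state is a dict: "clock": time; "joints": joint angles; "qd": joint speeds; "effort": joint torques, N m; "eef_pos": TCP position; "eef_rot": TCP orientation; "wrist_force": force on the tool from outside, world axes, zero at the start; "moment": the same for the moment, N m; "finger_gap": finger opening in mm; "finger_force": force on a finger pad.
Only numpy, scipy, OpenCV 4.12 (cv2) and the standard library are available. Lean on these libraries where they do the work, as an engineer would, in place of code of your own. Each camera call takes 0.05 s, during which the arm holds its last target. There are 200 camera calls.

## Working session

There is one attempt and no reset: what is moved stays moved. The work goes in short steps, Python scripts to look and compute and a shell command to move; the robot and the scene stay as the last step left them, time stands still between calls to the robot, and variables do not carry over. Pictures are saved under pics/ and viewed, at most 14 in all, crops included, and the job is handed in when it is done.

```bash
mkdir -p pics; python3 - <<'E'
from cell import manip, optics
import cv2
for n in ("top","side"):
    p,d=optics.camera(n); cv2.imwrite(f"pics/{n}0.png",p[:,:,::-1])
    import numpy as np; np.savez(f"{n}0.npz",p=p,d=d)
    c=optics.calibration(n); print(n,c)
print(manip.read_state())
E
```

```text
top {'camera_matrix': array([[610.44804505,   0.        , 325.59767246],
       [  0.        , 610.44804505, 229.26893564],
       [  0.        ,   0.        ,   1.        ]]), 'R': array([[ 0.0066837 , -0.99987664, -0.01421379],
       [-0.99693685, -0.00555505, -0.07801324],
       [ 0.07792466,  0.01469166, -0.99685099]]), 't': array([  20.39000674,  565.67981041, 1299.44902999])}
side {'camera_matrix': array([[446.91836943,   0.        , 323.96922731],
       [  0.        , 446.91836943, 235.01230138],
       [  0.        ,   0.        ,   1.        ]]), 'R': array([[-0.98131282, -0.19082679, -0.02470393],
       [-0.09070685,  0.57199077, -0.81522931],
       [ 0.16969801, -0.79775416, -0.57861118]]), 't': array([546.96372355, 100.55902502, 813.7084175 ])}
{'clock': 0.1, 'joints': array([-1.35158407e+00,  3.00411447e-01,  1.52150898e+00, -3.35830661e-05,
        1.32070105e+00, -6.65821542e-02]), 'qd': array([ 0.00033132, -0.0020503 , -0.00045899, -0.00217744,  0.00115615,
        0.00032377]), 'effort': array([ 1.63886365e-03, -5.32636642e+01, -3.53280473e+01,  7.09598651e-02,
        2.34492804e-02, -6.31534726e-05]), 'eef_pos': array([ 155.00325715, -527.46375703,  204.94955047]), 'eef_rot': array([-3.14056394e+00, -3.59935848e-05,  2.85802719e-01]), 'wrist_force': array([-0.76856304,  0.8122376 , -0.78653908]), 'moment': array([-0.00528874,  0.0362403 ,  0.01355815]), 'finger_force': 0.0, 'finger_gap': 94.08722536879554}
```

View pics/top0.png

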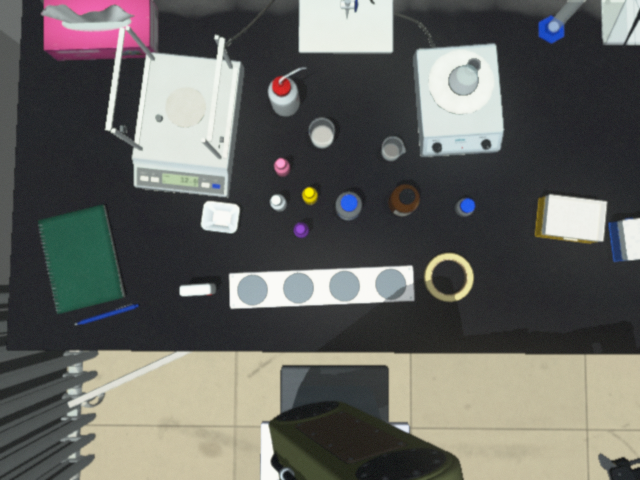

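View pics/side0.png

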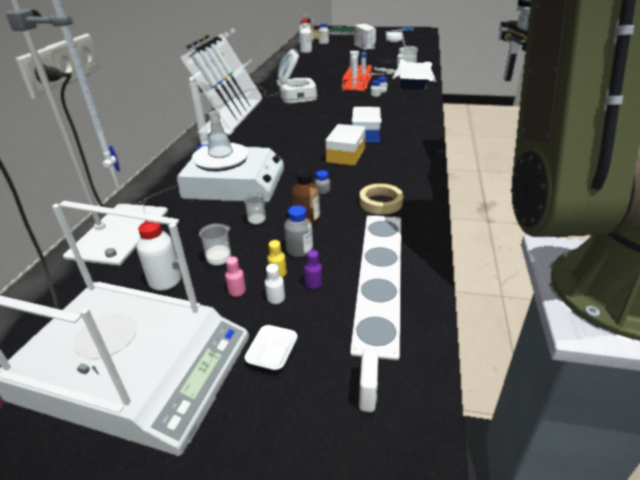

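Top view: the timer is at (197,290), the left (+y) end of the board, whose pads are at (252,290), (298,288), (344,286) and (395,284). The tape roll is at (449,277) and the weighing boat at (220,217).

Candidates:
- **Dropper:** white (278,201), against pink (282,166), yellow (310,195) and purple (301,230). White fits the description.
- **Buffer:** blue cap (348,205).
- **Amber:** brown (404,198).
- **Reagent:** small blue cap (466,206), against other small blue-capped bottles far off at side (378,88). The one near the row fits.

I'll measure these and confirm them in an enlarged crop.

```bash
cat > h.py <<'E'
import numpy as np, cv2
from cell import manip, optics
def cal(n):
    c=optics.calibration(n); return c["camera_matrix"],c["R"],c["t"]
def pts(n,d):
    K,R,t=cal(n); v,u=np.mgrid[0:480,0:640]
    P=np.stack([(u-K[0,2])/K[0,0]*d,(v-K[1,2])/K[1,1]*d,d],-1)-t
    return P@R
def ray(n,u,v,z):
    K,R,t=cal(n); r=R.T@np.linalg.inv(K)@[u,v,1]; o=-R.T@t
    return o+r*(z-o[2])/r[2]
E
python3 - <<'E'
from h import *
f=np.load("top0.npz"); p,d=f["p"],f["d"]; W=pts("top",d)
for n,(u,v),h in [("reag",(466,206),52),("drop",(278,201),76),("buf",(348,203),100),("amb",(404,196),118)]:
    s=np.s_[v-24:v+24,u-18:u+18]; w=W[s].reshape(-1,3); top=w[(abs(w[:,2]-h)<9)]
    vv,uu=np.nonzero(abs(W[s][...,2]-h)<9)
    uc,vc=u-18+uu.mean(),v-24+vv.mean()
    print(n,len(top),top.mean(0).round(1),"px",uc.round(1),vc.round(1),"cast",ray("top",uc,vc,h)[:2].round(1), "maxz",w[:,2].max().round(1))
hsv=cv2.cvtColor(p,cv2.COLOR_RGB2HSV)
for nm,h in(("reag",52),("buf",100)):
    m=cv2.inRange(hsv,(105,130,60),(130,255,255)); 
    n,l,st,c=cv2.connectedComponentsWithStats(m)
for i in range(1,n):
    if st[i,4]>40: print("blue",c[i].round(1),st[i,4],ray("top",*c[i],52)[:2].round(1),ray("top",*c[i],100)[:2].round(1))
m=cv2.inRange(hsv,(0,0,225),(180,40,255))
m=((p.min(2)>200)&(np.mgrid[0:480,0:640][0]>255)&(np.mgrid[0:480,0:640][0]<315)).astype(np.uint8)
cs,_=cv2.findContours(m,cv2.RETR_EXTERNAL,2)
for c in cs:
    if cv2.contourArea(c)>100:
        b=cv2.boxPoints(cv2.minAreaRect(c)); print("white",cv2.minAreaRect(c),[ray("top",*q,10)[:2].round(0) for q in b])
# pads
g=((p.max(2)<190)&(p.min(2)>90)).astype(np.uint8); g[:262]=0;g[312:]=0;g[:,:232]=0;g[:,412:]=0
n,l,st,c=cv2.connectedComponentsWithStats(g)
for i in range(1,n):
    if st[i,4]>150: print("pad",c[i].round(1),st[i],ray("top",*(c[i]),10)[:2].round(1))
cv2.imwrite("pics/crop0.png",cv2.resize(p[150:320,190:490,::-1],None,fx=2.6,fy=2.6,interpolation=cv2.INTER_CUBIC))
E
```

```text
reag 162 [ 615.4 -275.5   51.7] px 467.0 205.5 cast [ 615.4 -275.4] maxz 1339.8
drop 77 [621.7 127.7  76.1] px 275.7 200.1 cast [621.7 127.7] maxz 1339.8
buf 222 [613.9 -23.7 100.5] px 348.5 202.8 cast [614.  -23.7] maxz 1339.8
amb 197 [ 626.  -140.6  117.8] px 406.8 196.1 cast [ 626.  -140.6] maxz 1339.8
blue [549.4  30.8] 442 [ 995.8 -457.1] [ 975.9 -439.9]
blue [348.6 202.5] 235 [620.5 -25.1] [614.6 -24. ]
blue [467.6 205.1] 186 [ 616.3 -276.7] [ 610.5 -266.2]
blue [614.3 241.3] 344 [ 541.3 -582.7] [ 538.4 -560.8]
blue [107.8 314.1] 315 [381.7 480.5] [384.7 462.8]
white ((194.5175018310547, 289.7801513671875), (9.356743812561035, 29.380172729492188), 86.42366790771484) [array([441., 341.]), array([445., 277.]), array([425., 275.]), array([421., 339.])]
white ((320.97247314453125, 286.85223388671875), (34.39440155029297, 183.32345581054688), 87.56334686279297) [array([469., 235.]), array([ 488., -164.]), array([ 414., -167.]), array([394., 230.])]
pad [321.7 268.8] [232 265 180   9 204] [480.1  32. ]
pad [380.  289.1] [ 232  269  180   40 1085] [437.1 -94.8]
pad [344.2 285.7] [330 271  30  30 716] [444.1 -17.1]
pad [298.1 287.5] [283 273  31  30 709] [439.4  82.9]
pad [252.1 289.5] [238 275  30  30 706] [434.3 182.9]
```

View pics/crop0.png

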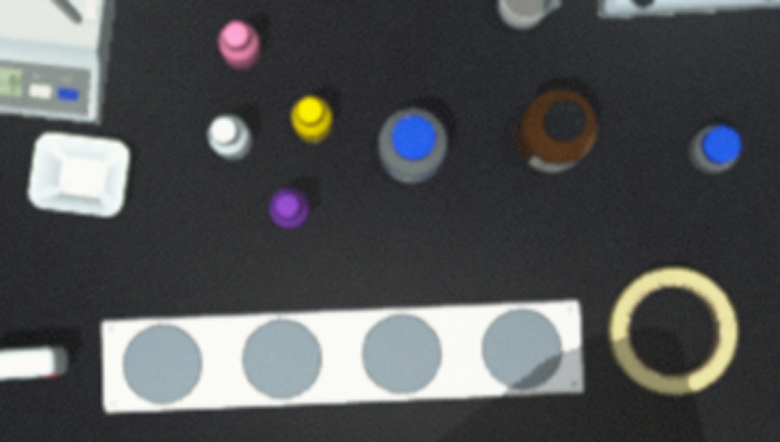

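The crop confirms it: the dropper is the only white bottle, and the reagent is the small grey bottle with a blue cap. The buffer (larger blue cap) and amber stand between them. Pads by ray casting are (434,183), (439,83), (444,-17) and, extrapolated, (449,-117). First I'll go above the reagent with yaw 90°, so that tool x is world y and tool y is world x.

```bash
python3 -m crank '[[90,513,-111,25,0,0,-1.285],[90,513,-111,25,0,0,-1.285],[90,513,-111,25,0,0,-1.285],[90,513,-111,25,0,0,-1.285],[90,513,-111,25,0,0,-1.285],[90,513,-111,25,0,0,-1.285],[90,513,-111,25,0,0,-1.285],[90,513,-111,25,0,0,-1.285],[90,513,-111,25,0,0,-1.285],[90,513,-111,25,0,0,-1.285]]' 15; python3 - <<'E'
from h import *
f=np.load("top0.npz"); W=pts("top",f["d"])
# obstacles near the reach of the gripper body
for n,(x,y) in dict(reag=(616,-276),drop=(622,128),buf=(614,-24),amb=(626,-140)).items():
    for dx in(70,90,110): 
        m=(abs(W[...,0]-x-dx)<10)&(abs(W[...,1]-y)<40); print(n,dx,W[...,2][m].max().round())
E
```

```text
clock: 1.1
eef_pos: [595.1, -287.3, 181.2]
eef_rot: [-3.141, -0.0, 1.574]
wrist_force: [-0.4, -1.1, 0.6]
finger_gap: 84.5
finger_force: 0.0
reag 70 8.0
reag 90 8.0
reag 110 70.0
drop 70 84.0
drop 90 80.0
drop 110 8.0
buf 70 10.0
buf 90 7.0
buf 110 8.0
amb 70 8.0
amb 90 63.0
amb 110 61.0
```

```bash
python3 -m crank '[[90,0,0,0,0,0,0],[90,0,0,0,0,0,0],[90,0,0,0,0,0,0]]'; python3 - <<'E'
from h import *
p,d=optics.camera("wrist"); cv2.imwrite("pics/w1.png",p[:,:,::-1]); 
hsv=cv2.cvtColor(p,cv2.COLOR_RGB2HSV); m=cv2.inRange(hsv,(105,130,60),(130,255,255))
n,l,st,c=cv2.connectedComponentsWithStats(m)
for i in range(1,n):
    if st[i,4]>300: print(c[i],st[i],ray("wrist",*c[i],52))
E
```

```text
clock: 1.4
eef_pos: [592.8, -289.4, 181.6]
eef_rot: [-3.141, -0.0, 1.57]
wrist_force: [0.5, -1.0, 0.2]
finger_gap: 84.7
finger_force: 0.0
[344.2724359  221.96581197] [328 205  34  35 936] [ 616.66906367 -279.10097489   52.        ]
```

View pics/w1.png

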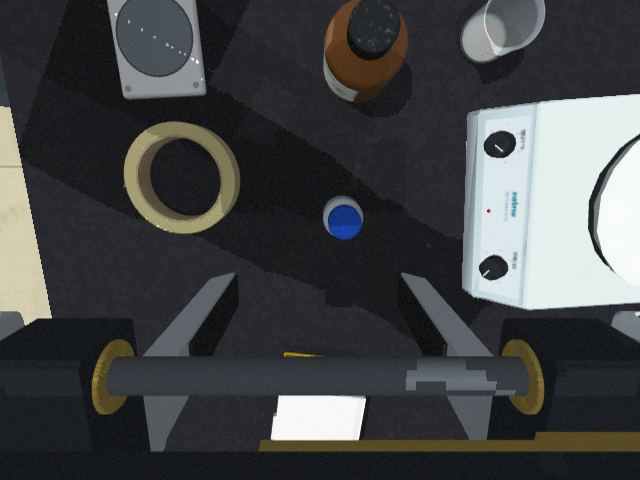

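The wrist view shows the reagent's blue cap at (344,222), clear of the fingers, the tape roll (182,177) and the hotplate (500,200). The two cameras agree to 3 mm.

```bash
python3 -m crank '[[90,12,24,30,0,0,0],[90,12,24,60,0,0,0],[90,12,24,100,0,0,0],[90,12,24,140,0,0,0],[90,12,24,165,0,0,0],[90,12,24,176,0,0,0],[90,12,24,176,0,0,0],[90,12,24,176,0,0,0]]' && python3 -m crank '[[20,0,0,0,0,0,0],[20,0,0,0,0,0,0],[20,0,0,0,0,0,0],[20,0,0,0,0,0,0],[20,0,0,0,0,0,0],[20,0,0,0,0,0,0],[20,0,0,0,0,0,0],[20,0,0,0,0,0,0],[20,0,0,0,0,0,0],[20,0,0,0,0,0,0]]' 15
```

```text
clock: 2.25
eef_pos: [618.1, -277.5, 7.5]
eef_rot: [3.14, 0.001, 1.57]
wrist_force: [0.3, 0.0, 0.5]
finger_gap: 84.7
finger_force: 0.0
clock: 3.25
eef_pos: [617.6, -276.7, 5.6]
eef_rot: [-3.141, -0.0, 1.571]
wrist_force: [-0.5, 0.1, 1.0]
finger_gap: 37.0
finger_force: 15.0
```

```bash
python3 -m crank '[[20,0,0,-20,0,0,0],[20,0,0,-55,0,0,0],[20,0,0,-95,0,0,0],[20,0,0,-135,0,0,0],[20,0,0,-160,0,0,0],[20,20,-8,-165,0,0,0],[20,50,-20,-165,0,0,0],[20,85,-34,-165,0,0,0],[20,120,-48,-165,0,0,0],[20,155,-62,-165,0,0,0]]' && python3 -m crank '[[20,35,-14,0,0,0,0],[20,70,-28,0,0,0,0],[20,105,-42,0,0,0,0],[20,140,-56,0,0,0,0],[20,175,-70,0,0,0,0],[20,210,-84,0,0,0,0],[20,245,-98,0,0,0,0],[20,275,-110,0,0,0,0],[20,295,-117,0,0,0,0],[20,305,-121,0,0,0,0]]' && python3 -m crank '[[20,0,0,0,0,0,0],[20,0,0,0,0,0,0],[20,0,0,0,0,0,0]]'
```

```text
clock: 4.25
eef_pos: [554.8, -120.4, 170.6]
eef_rot: [3.141, -0.0, 1.571]
wrist_force: [1.0, 0.3, -0.9]
finger_gap: 36.8
finger_force: 15.0
clock: 5.25
eef_pos: [434.0, 184.6, 170.8]
eef_rot: [3.141, -0.0, 1.572]
wrist_force: [-0.1, -0.1, -1.5]
finger_gap: 36.7
finger_force: 15.0
clock: 5.55
eef_pos: [435.0, 182.4, 170.6]
eef_rot: [-3.142, 0.0, 1.57]
wrist_force: [-0.0, 0.7, 0.3]
finger_gap: 37.0
finger_force: 15.0
```

```bash
python3 -m crank '[[20,0,0,35,0,0,0],[20,0,0,75,0,0,0],[20,0,0,110,0,0,0],[20,0,0,135,0,0,0],[20,0,0,147,0,0,0],[20,0,0,151,0,0,0],[20,0,0,154,0,0,0],[20,0,0,154,0,0,0],[20,0,0,154,0,0,0]]' && python3 -m crank '[[70,0,0,0,0,0,0],[70,0,0,0,0,0,0],[70,0,0,0,0,0,0],[70,0,0,0,0,0,0],[70,0,0,0,0,0,0],[70,0,0,0,0,0,0],[70,0,0,-25,0,0,0],[70,0,0,-65,0,0,0],[70,0,0,-115,0,0,0],[70,0,0,-154,0,0,0]]' && python3 -m crank '[[64,-14,46,0,0,0,0],[64,-28,90,0,0,0,0],[64,-42,135,0,0,0,0],[64,-55,180,0,0,0,0],[64,-55,187,0,0,0,0],[64,-55,187,0,0,0,0],[64,-55,187,0,0,0,0]]'; python3 - <<'E'
from h import *
p,d=optics.camera("wrist"); cv2.imwrite("pics/w2.png",p[:,:,::-1])
p,d=optics.camera("top"); cv2.imwrite("pics/t2.png",p[:,:,::-1])
E
```

```text
clock: 6.45
eef_pos: [435.2, 183.4, 17.6]
eef_rot: [3.14, -0.0, 1.571]
wrist_force: [0.3, -0.8, -1.1]
finger_gap: 36.7
finger_force: 15.0
clock: 7.45
eef_pos: [434.7, 183.3, 173.3]
eef_rot: [3.14, -0.0, 1.571]
wrist_force: [0.6, -0.8, 0.8]
finger_gap: 65.7
finger_force: 0.0
clock: 8.15
eef_pos: [620.7, 128.7, 170.5]
eef_rot: [-3.141, 0.0, 1.571]
wrist_force: [-0.1, 0.1, 0.2]
finger_gap: 59.6
finger_force: 0.0
```

View pics/w2.png

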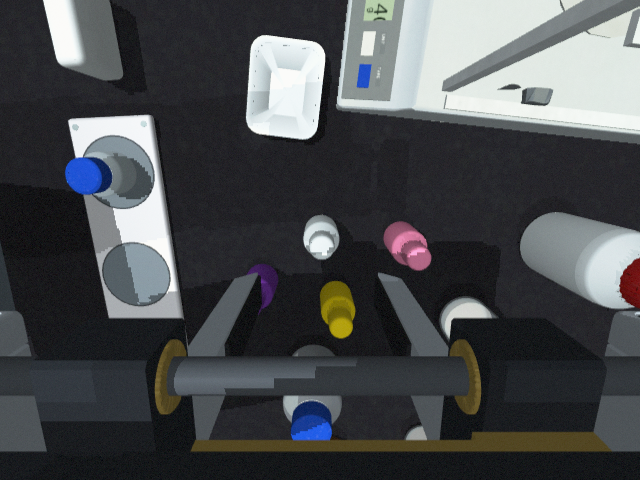

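The reagent stands on its pad (cap at (88,176)). The white dropper's cap is at (321,243), pink's at (417,256) and purple's at (262,285).

```bash
python3 - <<'E'
from h import *
for q in((321,243),(417,256),(340,326)): print(ray("wrist",*q,76).round(1))
print(ray("wrist",262,285,40).round(1)); print(manip.read_state()["eef_pos"])
E
```

```text
[624.2 129.4  76. ]
[700.1 118.9  76. ]
[640.3  58.3  76. ]
[570.9  80.7  40. ]
[620.72285353 128.90439249 171.17418734]
```

```bash
python3 -m crank '[[64,0,2,30,0,0,0],[64,0,2,65,0,0,0],[64,0,2,100,0,0,0],[64,0,2,130,0,0,0],[64,0,2,150,0,0,0],[64,0,2,156,0,0,0],[64,0,2,156,0,0,0],[64,0,2,156,0,0,0]]' && python3 -m crank '[[15,0,0,0,0,0,0],[15,0,0,0,0,0,0],[15,0,0,0,0,0,0],[15,0,0,0,0,0,0],[15,0,0,0,0,0,0],[15,0,0,0,0,0,0],[15,0,0,0,0,0,0],[15,0,0,0,0,0,0]]' 12
```

```text
clock: 9.05
eef_pos: [624.1, 128.6, 16.3]
eef_rot: [3.14, -0.0, 1.571]
wrist_force: [-0.1, 0.6, -0.1]
finger_gap: 59.8
finger_force: 0.0
clock: 9.85
eef_pos: [623.8, 128.3, 14.9]
eef_rot: [3.141, -0.0, 1.571]
wrist_force: [-1.3, 0.0, 4.7]
finger_gap: 31.6
finger_force: 12.0
```

```bash
python3 -m crank '[[15,0,0,-20,0,0,0],[15,0,0,-55,0,0,0],[15,0,0,-90,0,0,0],[15,0,0,-115,0,0,0],[15,-4,-15,-120,0,0,0],[15,-12,-45,-120,0,0,0],[15,-21,-80,-120,0,0,0],[15,-30,-115,-120,0,0,0],[15,-39,-150,-120,0,0,0],[15,-45,-176,-120,0,0,0]]' && python3 -m crank '[[15,0,-8,0,0,0,0],[15,0,-8,0,0,0,0],[15,0,-8,0,0,0,0]]'
```

```text
clock: 10.85
eef_pos: [445.6, 82.8, 134.3]
eef_rot: [-3.141, 0.0, 1.571]
wrist_force: [1.0, -0.8, -0.8]
finger_gap: 31.4
finger_force: 12.0
clock: 11.15
eef_pos: [440.5, 83.5, 134.8]
eef_rot: [3.141, -0.0, 1.571]
wrist_force: [0.0, -0.5, 0.5]
finger_gap: 31.2
finger_force: 12.0
```

```bash
python3 -m crank '[[15,0,0,30,0,0,0],[15,0,0,65,0,0,0],[15,0,0,90,0,0,0],[15,0,0,102,0,0,0],[15,0,0,106,0,0,0],[15,0,0,109,0,0,0],[15,0,0,109,0,0,0],[15,0,0,109,0,0,0]]' && python3 -m crank '[[60,0,0,0,0,0,0],[60,0,0,0,0,0,0],[60,0,0,0,0,0,0],[60,0,0,0,0,0,0],[60,0,0,0,0,0,0],[60,0,0,-20,0,0,0],[60,0,0,-60,0,0,0],[60,0,0,-100,0,0,0],[60,0,0,-135,0,0,0],[60,0,0,-145,0,0,0]]' && python3 -m crank '[[98,-22,36,0,0,0,0],[98,-46,75,0,0,0,0],[98,-70,115,0,0,0,0],[98,-90,150,0,0,0,0],[98,-107,174,0,0,0,0],[98,-107,174,0,0,0,0],[98,-107,174,0,0,0,0]]'; python3 - <<'E'
from h import *
p,d=optics.camera("wrist"); cv2.imwrite("pics/w3.png",p[:,:,::-1])
hsv=cv2.cvtColor(p,cv2.COLOR_RGB2HSV); m=cv2.inRange(hsv,(105,130,60),(130,255,255))
n,l,st,c=cv2.connectedComponentsWithStats(m)
for i in range(1,n):
    if st[i,4]>300: print(c[i],st[i],ray("wrist",*c[i],100))
E
```

```text
clock: 11.95
eef_pos: [440.2, 83.4, 26.5]
eef_rot: [3.14, -0.0, 1.571]
wrist_force: [0.5, 0.1, -0.5]
finger_gap: 30.9
finger_force: 12.0
clock: 12.95
eef_pos: [440.8, 83.4, 174.1]
eef_rot: [3.136, -0.001, 1.571]
wrist_force: [-0.0, -0.6, -0.6]
finger_gap: 56.4
finger_force: 0.0
clock: 13.65
eef_pos: [613.2, -23.8, 169.3]
eef_rot: [-3.14, -0.0, 1.57]
wrist_force: [-0.2, -0.2, 0.0]
finger_gap: 92.3
finger_force: 0.0
[320.59871932 253.89327641] [ 297  229   48   51 1874] [615.74666681 -24.48166102 100.        ]
```

View pics/w3.png

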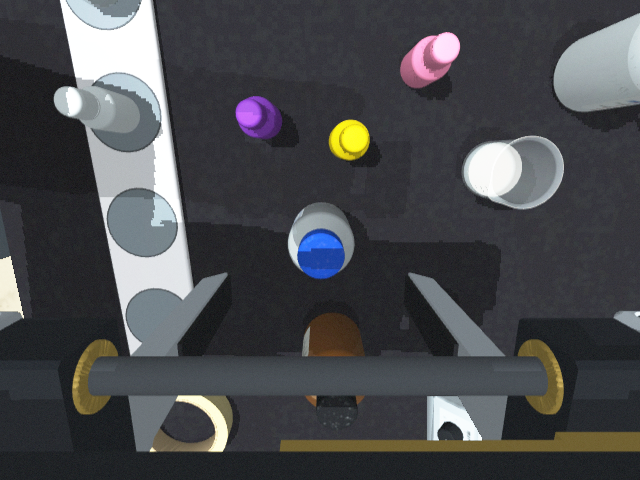

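The dropper stands on its pad (cap at (68,101)), and the buffer's cap is at (321,254), between the fingers.

```bash
python3 -m crank '[[98,0,2,30,0,0,0],[98,0,2,65,0,0,0],[98,0,2,100,0,0,0],[98,0,2,125,0,0,0],[98,0,2,137,0,0,0],[98,0,2,139,0,0,0],[98,0,2,139,0,0,0],[98,0,2,139,0,0,0]]' && python3 -m crank '[[35,0,0,0,0,0,0],[35,0,0,0,0,0,0],[35,0,0,0,0,0,0],[35,0,0,0,0,0,0],[35,0,0,0,0,0,0],[35,0,0,0,0,0,0],[35,0,0,0,0,0,0],[35,0,0,0,0,0,0]]' 20
```

```text
clock: 14.5
eef_pos: [616.3, -23.7, 33.3]
eef_rot: [3.139, 0.0, 1.571]
wrist_force: [0.5, -0.8, 0.5]
finger_gap: 91.7
finger_force: 0.0
clock: 15.3
eef_pos: [615.7, -23.7, 31.7]
eef_rot: [3.142, -0.0, 1.571]
wrist_force: [0.5, -0.1, 0.3]
finger_gap: 54.1
finger_force: 20.0
```

```bash
python3 -m crank '[[35,0,0,-15,0,0,0],[35,0,0,-40,0,0,0],[35,0,0,-60,0,0,0],[35,1,-15,-65,0,0,0],[35,2,-40,-65,0,0,0],[35,3,-75,-65,0,0,0],[35,5,-110,-65,0,0,0],[35,6,-140,-65,0,0,0],[35,7,-160,-65,0,0,0],[35,7,-168,-65,0,0,0]]' && python3 -m crank '[[35,0,-4,0,0,0,0],[35,0,-4,0,0,0,0],[35,0,-4,0,0,0,0]]'
```

```text
clock: 16.3
eef_pos: [446.5, -16.6, 97.6]
eef_rot: [3.141, 0.0, 1.571]
wrist_force: [0.3, 0.5, -0.7]
finger_gap: 53.8
finger_force: 20.0
clock: 16.6
eef_pos: [444.3, -16.8, 96.8]
eef_rot: [3.141, 0.0, 1.571]
wrist_force: [-0.1, 0.5, -0.7]
finger_gap: 54.1
finger_force: 20.0
```

```bash
python3 -m crank '[[35,0,0,20,0,0,0],[35,0,0,38,0,0,0],[35,0,0,48,0,0,0],[35,0,0,52,0,0,0],[35,0,0,54,0,0,0],[35,0,0,54,0,0,0],[35,0,0,54,0,0,0]]' && python3 -m crank '[[95,0,0,0,0,0,0],[95,0,0,0,0,0,0],[95,0,0,0,0,0,0],[95,0,0,0,0,0,0],[95,0,0,0,0,0,0],[95,0,0,-20,0,0,0],[95,0,0,-60,0,0,0],[95,0,0,-100,0,0,0],[95,0,0,-135,0,0,0],[95,0,0,-135,0,0,0]]' && python3 -m crank '[[98,-22,32,0,0,0,0],[98,-46,70,0,0,0,0],[98,-73,110,0,0,0,0],[98,-100,150,0,0,0,0],[98,-124,182,0,0,0,0],[98,-124,182,0,0,0,0],[98,-124,182,0,0,0,0]]'; python3 - <<'E'
from h import *
p,d=optics.camera("wrist"); cv2.imwrite("pics/w4.png",p[:,:,::-1])
W=pts("wrist",d); m=(abs(W[...,2]-118)<6)&(abs(W[...,0]-626)<50)&(abs(W[...,1]+140)<50)
print(m.sum(),W[m].mean(0), W[m].min(0),W[m].max(0))
E
```

```text
clock: 17.3
eef_pos: [444.0, -16.8, 43.2]
eef_rot: [3.141, 0.0, 1.571]
wrist_force: [-0.2, -0.5, -2.1]
finger_gap: 53.8
finger_force: 20.0
clock: 18.3
eef_pos: [445.4, -16.9, 181.9]
eef_rot: [3.134, 0.001, 1.571]
wrist_force: [0.1, 0.3, 0.7]
finger_gap: 89.5
finger_force: 0.0
clock: 19.0
eef_pos: [625.2, -140.8, 175.7]
eef_rot: [-3.139, -0.001, 1.57]
wrist_force: [-0.2, -0.2, -0.2]
finger_gap: 91.7
finger_force: 0.0
1576 [ 627.86093348 -142.92876763  116.78165399] [ 612.64943044 -159.46465598  112.06392784] [ 643.26598384 -127.95710274  119.20422998]
```

View pics/w4.png

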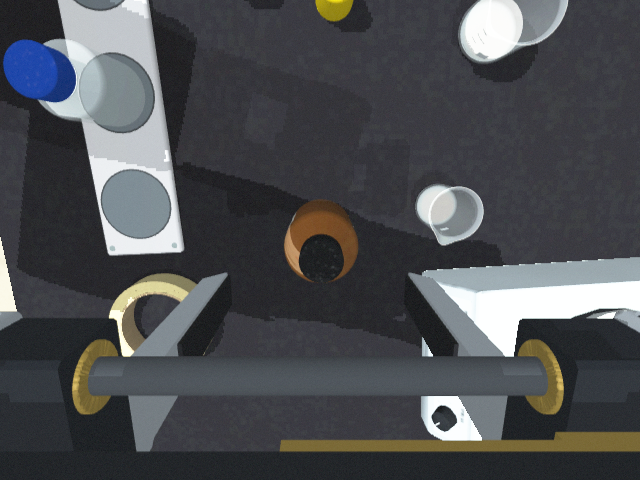

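```bash
python3 - <<'E'
from h import *
print(ray("wrist",136,203,10),ray("wrist",417,205,10),ray("wrist",432,240,55),ray("wrist",421,275,60),manip.read_state()["eef_pos"])
p,d=optics.camera("side"); cv2.imwrite("pics/s4.png",cv2.resize(p[150:400,200:500,::-1],None,fx=2.2,fy=2.2))
E
```

```text
[ 450.89233152 -118.35872914   10.        ] [ 721.0752045  -119.95453987   10.        ] [ 723.52274812 -143.63309139   55.        ] [ 714.84747444 -173.52470263   60.        ] [ 624.96026435 -140.32006232  176.55311699]
```

View pics/s4.png

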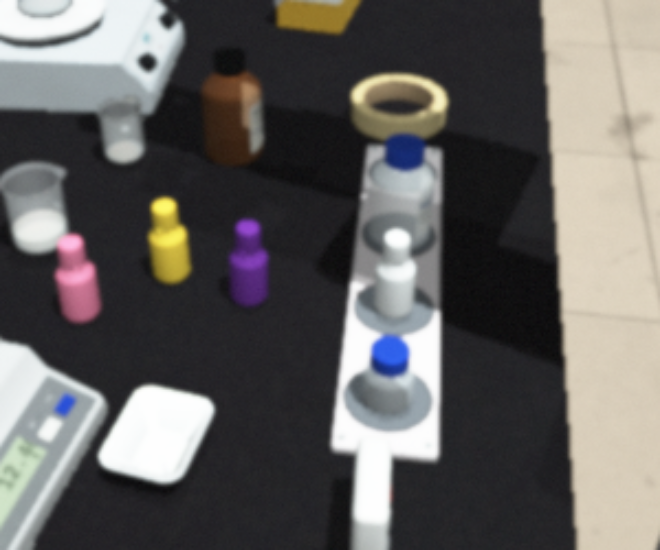

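The side crop shows the reagent (390,380), dropper (396,280) and buffer (402,190) all standing centred on their pads. The amber bottle (231,115) is clear, and pad 4 is confirmed at (450,-118).

```bash
python3 -m crank '[[98,-1,2,30,0,0,0],[98,-1,2,65,0,0,0],[98,-1,2,95,0,0,0],[98,-1,2,118,0,0,0],[98,-1,2,128,0,0,0],[98,-1,2,131,0,0,0],[98,-1,2,131,0,0,0],[98,-1,2,131,0,0,0]]' && python3 -m crank '[[40,0,0,0,0,0,0],[40,0,0,0,0,0,0],[40,0,0,0,0,0,0],[40,0,0,0,0,0,0],[40,0,0,0,0,0,0],[40,0,0,0,0,0,0],[40,0,0,0,0,0,0],[40,0,0,0,0,0,0]]' 25
```

```text
clock: 19.9
eef_pos: [628.2, -141.8, 48.2]
eef_rot: [3.14, 0.001, 1.571]
wrist_force: [0.6, -0.1, 0.1]
finger_gap: 92.3
finger_force: 0.0
clock: 20.7
eef_pos: [627.6, -141.8, 46.7]
eef_rot: [3.142, 0.0, 1.571]
wrist_force: [0.0, 0.4, 0.8]
finger_gap: 58.8
finger_force: 25.0
```

```bash
python3 -m crank '[[40,0,0,-15,0,0,0],[40,0,0,-40,0,0,0],[40,0,0,-60,0,0,0],[40,2,-15,-65,0,0,0],[40,6,-40,-65,0,0,0],[40,11,-75,-65,0,0,0],[40,16,-110,-65,0,0,0],[40,20,-145,-65,0,0,0],[40,23,-165,-65,0,0,0],[40,24,-174,-65,0,0,0]]' && python3 -m crank '[[40,0,-4,0,0,0,0],[40,0,-4,0,0,0,0],[40,0,-4,0,0,0,0]]'
```

```text
clock: 21.7
eef_pos: [452.5, -117.5, 112.7]
eef_rot: [3.141, 0.0, 1.571]
wrist_force: [-0.4, -0.3, -2.1]
finger_gap: 58.1
finger_force: 25.0
clock: 22.0
eef_pos: [450.3, -117.9, 111.8]
eef_rot: [3.141, 0.0, 1.571]
wrist_force: [0.2, 0.7, -1.5]
finger_gap: 58.4
finger_force: 25.0
```

```bash
python3 -m crank '[[40,0,0,20,0,0,0],[40,0,0,38,0,0,0],[40,0,0,48,0,0,0],[40,0,0,52,0,0,0],[40,0,0,54,0,0,0],[40,0,0,54,0,0,0],[40,0,0,54,0,0,0]]' && python3 -m crank '[[95,0,0,0,0,0,0],[95,0,0,0,0,0,0],[95,0,0,0,0,0,0],[95,0,0,0,0,0,0],[95,0,0,0,0,0,0],[95,0,0,-20,0,0,0],[95,0,0,-60,0,0,0],[95,0,0,-100,0,0,0],[95,0,0,-140,0,0,0],[95,0,0,-150,0,0,0]]' && python3 -m crank '[[95,-35,0,0,0,0,0],[95,-75,0,0,0,0,0],[95,-115,0,0,0,0,0],[95,-155,0,0,0,0,0],[95,-190,0,0,0,0,0],[95,-220,0,0,0,0,0],[95,-240,0,0,0,0,0],[95,-250,0,0,0,0,0],[95,-250,0,0,0,0,0],[95,-250,0,0,0,0,0]]'; python3 - <<'E'
from h import *
p,d=optics.camera("top"); cv2.imwrite("pics/t5.png",cv2.resize(p[150:320,170:490,::-1],None,fx=2.4,fy=2.4))
W=pts("top",d)
for n,(x,y),h in [("reag",(434,183),62),("drop",(439.4,83),86),("buf",(444,-17),110),("amb",(449.5,-117.5),128)]:
    m=(abs(W[...,2]-h)<8)&(abs(W[...,0]-x)<35)&(abs(W[...,1]-y)<35); print(n,m.sum(),(W[m].mean(0)-[x,y,h]).round(1))
E
```

```text
clock: 22.7
eef_pos: [450.0, -117.8, 58.2]
eef_rot: [3.141, 0.0, 1.571]
wrist_force: [-0.1, -0.1, -1.6]
finger_gap: 58.9
finger_force: 25.0
clock: 23.7
eef_pos: [450.8, -118.1, 211.8]
eef_rot: [3.136, 0.002, 1.571]
wrist_force: [0.2, -0.9, -0.6]
finger_gap: 89.4
finger_force: 0.0
clock: 24.7
eef_pos: [449.7, -367.0, 207.3]
eef_rot: [-3.141, -0.0, 1.571]
wrist_force: [0.3, -0.5, 0.5]
finger_gap: 89.3
finger_force: 0.0
reag 160 [-0.  -0.   0.3]
drop 81 [-0.   0.  -0.2]
buf 235 [-1.2  0.2  0.4]
amb 204 [-0.6  0.7 -0.2]
```

View pics/t5.png

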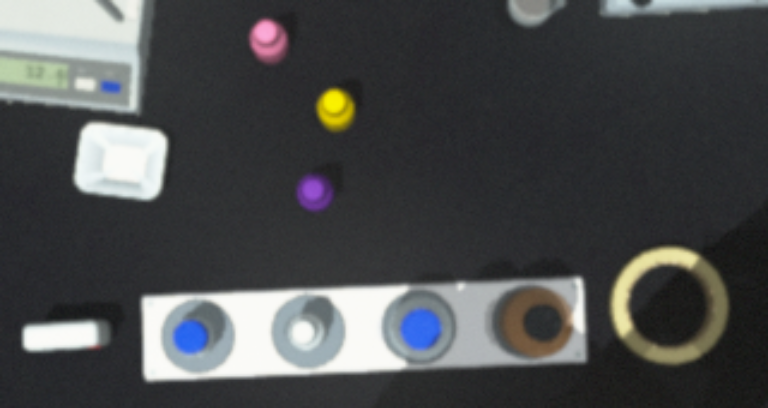

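All four bottles stand within about 1 mm of their pad centres in the right order: reagent (190,337), dropper (303,333), buffer (421,328) and amber (542,322). The timer, tape roll and weighing boat look unmoved.

```bash
python3 -c "
from cell import manip; print(manip.sign_off())"
```

```text
the job is handed in; nothing more can be done
None
```

The job is handed in at about 25 s of the 104 s: all four bottles measured upright within about 1 mm of their pad centres, shortest at the timer end and tallest farthest from it, and the timer, tape roll and weighing boat look unmoved; the hand-in returned no verdict.

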